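Find a shaker rotor's heavy side and hold it down

ROBOT

A 6-joint arm with a two-finger parallel gripper is mounted at the origin on the work surface. World frame = base frame: x ahead of the robot, y to its left, z up, the work surface at z = 0. Lengths are in m, angles in rad, forces in N, time in s.
With the tool pointing down it reaches from about 0.275 to 0.75 m from the base axis. Payload 10.2 kg.
Tool frame: the origin (TCP) lies between the finger pads; the fingertips stand 17 mm ahead of it and the grasp point (between the pads) lies 2 mm behind it; z points along the fingers, y is the direction in which the jaws open and shut (so a half turn about z gives the same grasp; the last joint's range is limited). The gripper opens to 88 mm and grips with 3 to 60 N. Pads are 18 mm wide; open, the fingers measure 123 mm over their backs; the gripper's body (75 mm by 187 mm) begins 45 mm behind the grasp point.
Start: joints at [-1.541, 0.313, 1.498, -0, 1.331, -0.223], TCP at [0.131, -0.508, 0.256] pointing down, gripper open.
Joint ranges: [-2.94, 2.94], [-0.97, 2.17], [0.19, 2.56], [-1.23, 4.37], [0.02, 3.11], [-2.88, 2.88]. Speed limits (rad/s): [2.39, 2.39, 3.01, 3.14, 3.14, 3.14].

INTERFACE

Orientations are given as a rotation vector (axis times angle).
In Python, from plant import r gives the robot as it stands. The module is installed in compiled form; this text tells all that it offers.
- The arm moves only by the shell command python3 -m jog 'ROWS' [FORCE]. ROWS is JSON, a list of rows, each a list of 3 entries, a list of its own where there are three numbers: the shift along the world's x, y, z in units of 40 mm (1.0 is 40 mm), then the turn, a rotation vector about the world's x, y, z in units of 8 degrees (1.0 is 8 degrees), then the closure, from 0 (fully open) to 1 (shut). In form: [[[tx, ty, tz], [wx, wy, wz], hand], ...]. A call has exactly 8 rows; each row is the pose to reach, as a shift and turn from the pose commanded when the call began; what a row does not reach only later rows make up. A row lasts 1/10 s, in which the tool goes at most 50 mm and 8.59 degrees, less where a joint would pass 70% of its speed; a pose out of reach is approached as far as the arm can. A call with a gripper value outside its range is refused whole. The fingers move at their own pace and stop on an object; FORCE is the grip in N (left out, the last holds). Time passes only in rows, so rows that repeat a pose let the fingers close, or fill a call up. It gives the time, the measured TCP pose, the force and the opening at its end, in the units of the state.
- r.sense(): the state, without advancing time (a new reading comes with each control period).
- r.grab_frame(name): name is "scene" or "top" or "wrist"; returns the picture (480x640x3 uint8, blue, green, red); there is no depth.
- r.get_calibration(name): a dict with "K" (3x3 intrinsics, pixels), "xyz" and "attitude" of the camera in the world. Camera axes: x right, y up, looking along -z (the intrinsics and any distortion apply to the point x, -y, -z); pixel columns grow to the right and rows downward; lengths in m; the calibration is good to about 2 mm. The wrist camera is an equidistant fisheye: a pixel r from the principal point sees the ray r / f radians off the axis. A picture is of the moment at which its call begins: read the wrist's pose just before it. get_calibration takes no time and is no camera call; for the wrist camera it gives the pose at the moment of the call.
- r.finish_job(): hands the job in, once; it reports no verdict.
The state is a dict: "clock": time; "joint_pos": joint angles; "qd": joint speeds; "effort": joint torques, N m; "position": TCP position; "orientation": TCP orientation; "force": force on the tool from outside, world axes, zero at the start; "moment": the same for the moment, N m; "grip_width": finger opening in m.
Only numpy, scipy, OpenCV 4.12 (cv2) and the standard library are available. Lean on these libraries where they do the work, as an engineer would, in place of code of your own. Each camera call takes 0.05 s, during which the arm holds its last target.

TASK

The closed drum rotor on the balancing stand has a weight hidden off-centre inside it. Turn the drum by hand to find its heavy side by feel, then turn that side straight down and finish with the fingers still holding the drum there, so that it can be marked; leave the bottle, beaker and spanner alone.

Things in the scene. Friction and masses are not known exactly. Their poses are not given: they have to be found in the camera images.
- stand: Grey balancing stand fixed to the bench, base 150 x 150 x 12 mm, origin under its centre, z up, yaw within 0.4 rad. Two uprights, 34 mm wide (y), 12 mm thick, stand 42 mm either side (x) of the drum's middle plane; their tops end 147 mm above the bench, so the drum's upper half is free from above and from both faces.
- axle (a point): Centre of the drum on its level axle, 130 mm above the bench; axes are the stand's (x along the axle), not turning with the drum. The drum is a closed aluminium disc, 130 mm across, 26 mm thick, 0.8 to 1 kg, rim top 195 mm above the bench. Its flat faces can be pinched across the thickness near the rim, free of hub and screws beyond 30 mm from the axle.
- drum (a joint): Turning angle of the drum, rad, no stops. 0 = index straight up; growing = the top moves towards the stand's -y (right-handed about its x). Bearing drag 0.077 N m either way plus 0.025 N m per rad/s: left free (also at the start), the heavy side sinks for a second or two but sticks 25 to 42 degrees short of the bottom, on the side it came from; it can also stay nearer the bottom or near the top.
- drum_index (a point): Point on the rim, middle plane, 65 mm from the axle, at the black index bar on the faces and wide rim tick; z points outward. Turns with the drum. The unseen weight inside (slug_c0, its z axis from weight to axle) is worth 335 to 525 g at 35 mm from the axle (0.115 to 0.18 N m when level with it); its direction has no relation to the index, differs every time, but stays fixed in the drum.
- bottle: White plastic reagent bottle with blue cap, 64 mm across, 140 mm tall, standing loose beside the stand; origin at the centre of its underside. Leave it alone.
- beaker: Open glass beaker, 70 mm across, 90 mm tall, standing loose on the other side; origin at the centre of its underside. Leave it alone.
- spanner: Steel spanner, 150 mm long, lying loose on the bench; origin at the centre of its underside, x along its length. Leave it alone.
Mind the look-alikes: they are no part of the job. Of the things shaped like the stand, the grey one is meant.

How it is judged:
On the way:
1. the drum has been turned by hand: the fingers touch it while it stands at least 20 degrees from where it was at the start (distance of drum_index from where it was at the start of the episode above 0.0225 m and contact force between the fingers and drum above 0.3 N), for 0.05 s.
At the end, for the whole second after the job is handed in: The drum's heavy side points straight down within 12 degrees, the drum is at rest, and the fingers are still holding it (contact force over 1.5 N) (angle between slug_c0's own z axis and vertical below 0.21 rad and contact force between the fingers and drum above 1.5 N and velocity of joint drum between -0.1 and 0.1 rad/s); the arm keeps its last pose, push and grip.
It fails at once if the bottle is shifted more than 25 mm or tipped over (distance of bottle from where it was at the start of the episode above 0.025 m or angle between bottle's own z axis and vertical above 0.5 rad).
It fails at once if the beaker is shifted more than 25 mm or tipped over (distance of beaker from where it was at the start of the episode above 0.025 m or angle between beaker's own z axis and vertical above 0.5 rad).
It fails at once if the spanner is shifted more than 25 mm or tipped over (distance of spanner from where it was at the start of the episode above 0.025 m or angle between spanner's own z axis and vertical above 0.5 rad).
It also fails if it takes over 72 s, if anything falls off the work surface, if the arm or the gripper's body presses on something with over 40 N, if the wrist force passes 120 N, or if a joint passes its speed limit or range.

## Working session

There is one attempt and no reset: what is moved stays moved. The work goes in short steps, Python scripts to look and compute and a shell command to move; the robot and the scene stay as the last step left them, time stands still between calls to the robot, and variables do not carry over. Pictures are saved under pics/ and viewed, and the job is handed in when it is done.

```bash
mkdir -p pics
python3 - <<'E'
from plant import r
import cv2
print(r.sense())
for n in ["scene","top"]:
    cv2.imwrite(f"pics/{n}0.png", r.grab_frame(n)); print(n, r.get_calibration(n))
print(r.get_calibration("wrist"))
E
```

```text
{'clock': 0.0, 'joint_pos': array([-1.54142438e+00,  3.13417764e-01,  1.49843987e+00, -1.66153384e-05,
        1.33104344e+00, -2.23385522e-01]), 'qd': array([ 1.72838590e-03, -3.02407383e-04, -1.33437014e-03, -9.68120399e-05,
        1.49281076e-04, -1.42476227e-03]), 'effort': array([-1.02521994e-03, -4.02207363e+01, -2.52270555e+01,  6.93964865e-02,
        3.52278748e-02, -8.76180570e-05]), 'position': array([ 0.13127392, -0.5080756 ,  0.25517652]), 'orientation': array([-3.11524370e+00, -3.95816306e-01, -1.73760584e-04]), 'force': array([-0.36376151, -0.49238433, -0.06599191]), 'moment': array([-0.0113152 ,  0.01053421, -0.06844325]), 'grip_width': 0.08811215382094284}
scene {'K': array([[516.95672561,   0.        , 318.67216416],
       [  0.        , 516.95672561, 243.17990157],
       [  0.        ,   0.        ,   1.        ]]), 'xyz': array([ 1.05012013, -0.45016225,  1.04495481]), 'attitude': array([0.62587345, 0.26047173, 0.74321664])}
top {'K': array([[506.14977979,   0.        , 317.85197697],
       [  0.        , 506.14977979, 249.56474965],
       [  0.        ,   0.        ,   1.        ]]), 'xyz': array([0.34295956, 0.06505634, 1.28537572]), 'attitude': array([ 0.11216449, -0.14017505, -1.55739779])}
{'K': array([[371.64829954,   0.        , 321.88027273],
       [  0.        , 371.64829954, 240.72782218],
       [  0.        ,   0.        ,   1.        ]]), 'xyz': array([ 0.19817765, -0.49070906,  0.38354082]), 'attitude': array([-0.23286932,  0.18051571, -1.30864651])}
```

View pics/scene0.png

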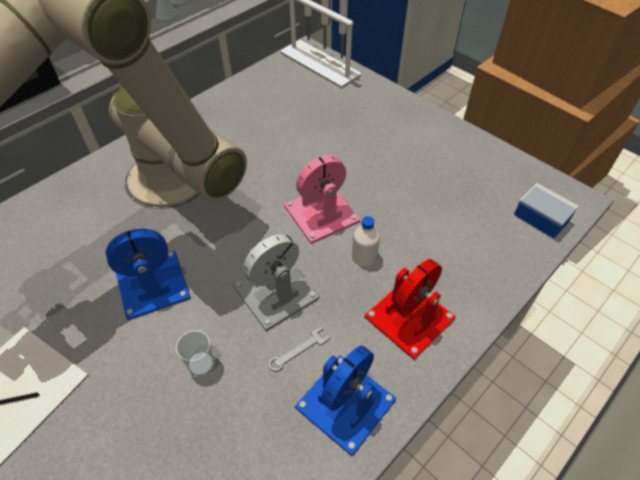

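View pics/top0.png

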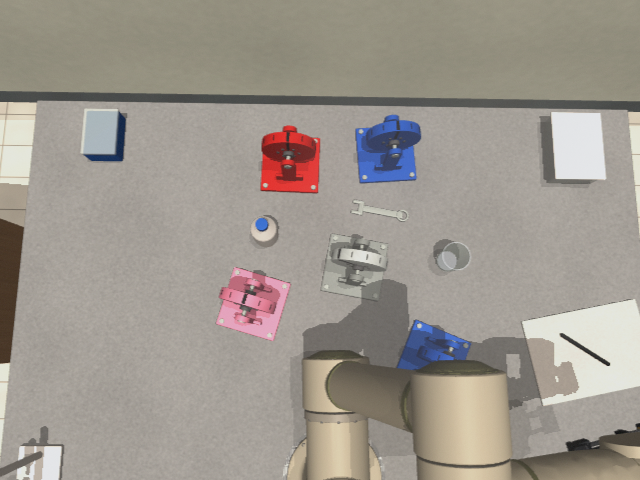

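```bash
cat > h.py <<'E'
import numpy as np, cv2
from scipy.spatial.transform import Rotation as R
from plant import r
def ray(n,u,v,cal=None):
    c=cal or r.get_calibration(n); K=c["K"]
    d=np.array([(u-K[0,2])/K[0,0],-(v-K[1,2])/K[1,1],-1.])
    if n=="wrist":
        a=np.array([(u-K[0,2])/K[0,0],(v-K[1,2])/K[1,1]]); t=np.hypot(*a)
        s=np.sin(t)/max(t,1e-9); d=np.array([a[0]*s,-a[1]*s,-np.cos(t)])
    return np.array(c["xyz"]),R.from_rotvec(c["attitude"]).apply(d)
def onz(n,u,v,z,cal=None):
    o,d=ray(n,u,v,cal); return o+d*(z-o[2])/d[2]
def onplane(n,u,v,p,nn,cal=None):
    o,d=ray(n,u,v,cal); return o+d*(np.dot(p-o,nn)/np.dot(d,nn))
def proj(n,P,cal=None):
    c=cal or r.get_calibration(n);K=c["K"]
    q=R.from_rotvec(c["attitude"]).inv().apply(np.array(P)-c["xyz"])
    x,y,z=q[...,0],-q[...,1],-q[...,2]
    if n=="wrist":
        rr=np.hypot(x,y);t=np.arctan2(rr,z);x,y,z=x/rr*t,y/rr*t,1
    return np.stack([K[0,0]*x/z+K[0,2],K[1,1]*y/z+K[1,2]],-1)
E
python3 - <<'E'
import cv2
a=cv2.imread("pics/scene0.png")[215:345,215:345]; cv2.imwrite("pics/s0c.png",cv2.resize(a,(600,600),interpolation=2))
a=cv2.imread("pics/top0.png")[220:310,310:400]; cv2.imwrite("pics/t0c.png",cv2.resize(a,(600,600),interpolation=2))
E
```

```text
(no output)
```

View pics/s0c.png

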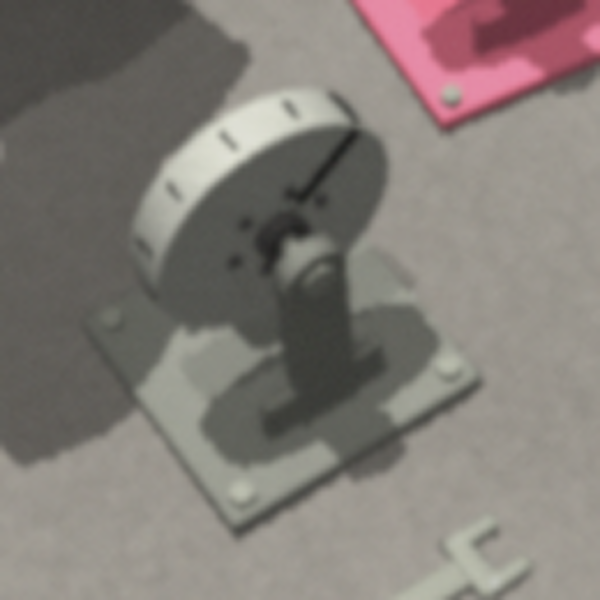

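View pics/t0c.png

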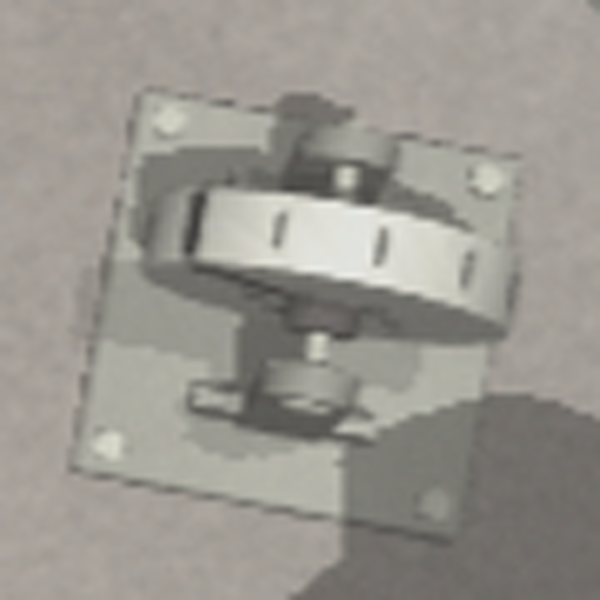

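Run:
```python
from h import *
s=90/600
T=[onz("top",310+u*s,220+v*s,.012) for u,v in [(140,88),(522,155),(452,542),(72,470)]]
T=np.array(T);c=T.mean(0);print(T,c)
for i in range(4): print(np.linalg.norm(T[i]-T[(i+1)%4]))
d=(T[0]-T[3])+(T[1]-T[2]);yaw=np.arctan2(d[1],d[0]);print("yaw",yaw)
s2=130/600
S=[onz("scene",215+u*s2,215+v*s2,z) for u,v,z in [(238,528,.006),(480,380,.006),(242,492,.014),(450,367,.014),(112,318,.014)]]
print(np.array(S))
e=np.array([np.cos(yaw),np.sin(yaw),0]);y=np.array([-e[1],e[0],0])
A=np.array([c[0],c[1],.13])
print(proj("scene",A+.042*e),proj("top",A+.042*e))
# top-view index tick at rim (190,225 crop)
for n,(u,v) in {"scene":(215+300*s2,215+198*s2),"sc2":(215+357*s2,215+130*s2)}.items():
    p=onplane("scene",u,v,A+.013*e,e)-A; print(n,p@y,p[2],np.hypot(p@y,p[2]),np.degrees(np.arctan2(-(p@y),p[2])))
p=onplane("top",310+197*s,220+225*s,A,e)-A;print(p@y,p[2])
for n,z in (("bottle",0),):
  for u,v in [(265,228)]: print("bottle capish",onz("top",u,v,.14))
print("beaker",onz("top",447,262,0.0),onz("top",458,252,.09));print("spanner",onz("top",358,208,0),onz("top",402,215,0))
```

```text
[[ 0.59262813  0.00975037  0.012     ]
 [ 0.5681511  -0.13718969  0.012     ]
 [ 0.41972564 -0.10863352  0.012     ]
 [ 0.4454778   0.03484154  0.012     ]] [ 0.50649567 -0.05030782  0.012     ]
0.14896477506039488
0.15114751906084894
0.14576784739961807
0.14927419787962765
yaw -0.17954657329876086
[[ 0.56870963 -0.1333059   0.006     ]
 [ 0.59434025  0.00974581  0.006     ]
 [ 0.55911038 -0.1210785   0.014     ]
 [ 0.58149662  0.00112024  0.014     ]
 [ 0.4352694  -0.09936529  0.014     ]]
[281.26450143 273.01040628] [362.24667083 242.7277905 ]
scene 0.016170960792495713 0.009874835407942428 0.01894762115112045 -58.58957567774726
sc2 0.049822102982789086 0.03680379605877382 0.06194159628200953 -53.54656266096536
0.04842886660583916 0.0401638531653189
bottle capish [0.57793589 0.16753371 0.14      ]
beaker [ 0.52297998 -0.2899831   0.        ] [ 0.53492412 -0.29249094  0.09      ]
spanner [ 0.66284646 -0.06106297  0.        ] [ 0.64555449 -0.17601362  0.        ]
```

```bash
python3 -m jog '[[[0.3,0.4,0.8],[0,0,0],0],[[1.2,1.6,1.6],[0,0,1],0],[[2.3,2.8,1.7],[0,0,2],0],[[3.4,4.1,1.7],[0,0,3],0],[[4.5,5.4,1.7],[0,0,4],0],[[5.5,6.7,1.7],[0,0,5],0],[[6.6,8.0,1.7],[0,0,6],0],[[7.6,9.3,1.7],[0,0,7],0]]' 15
```

```text
clock: 0.9
position: [0.3628, -0.2257, 0.3233]
orientation: [-2.561, -1.82, -0.0]
force: [-0.1, -0.9, -0.1]
grip_width: 0.0881
```

```bash
python3 -m jog '[[[1.0,1.2,0],[0,0,0.6],0],[[1.78,2.14,0],[0,0,1.15],0],[[1.78,2.14,0],[0,0,1.15],0],[[1.78,2.14,0],[0,0,1.15],0],[[1.78,2.14,0],[0,0,1.15],0],[[1.78,2.14,0],[0,0,1.15],0],[[1.78,2.14,-0.6],[0,0,1.15],0],[[1.78,2.14,-0.6],[0,0,1.15],0]]'
python3 - <<'E'
from h import *
s=r.sense();M=R.from_rotvec(s["orientation"]).as_matrix();print(s["position"],M[:,1],M[:,2],s["joint_pos"],s["force"])
cv2.imwrite("pics/w1.png",r.grab_frame("wrist"))
cv2.imwrite("pics/s1.png",r.grab_frame("scene")[:,:])
E
```

```text
clock: 1.7
position: [0.4319, -0.1426, 0.2974]
orientation: [-2.411, -2.007, 0.002]
force: [-0.4, -0.1, 0.0]
grip_width: 0.0881
[ 0.43187998 -0.1426392   0.29737076] [ 0.98339795 -0.18141779 -0.00400728] [-0.00367541  0.00216544 -0.9999909 ] [-5.77468969e-01  1.28549936e-01  1.61912810e+00 -1.95022067e-04
  1.39817619e+00 -3.95002673e-01] [-0.40834765 -0.06546954  0.01658448]
```

View pics/w1.png

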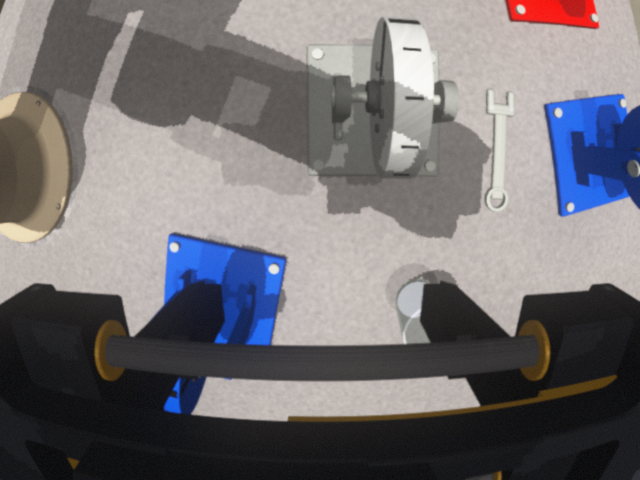

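View pics/s1.png

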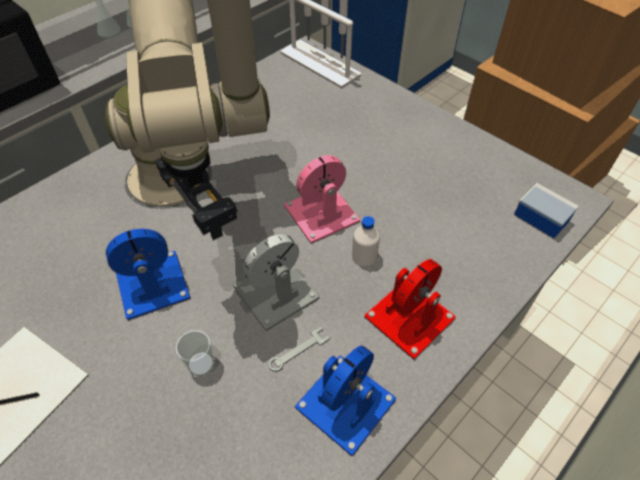

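```bash
python3 -m jog '[[[0.9,1.1,0],[0,0,0],0],[[1.86,2.3,0],[0,0,0],0],[[1.86,2.3,0],[0,0,0],0],[[1.86,2.3,0],[0,0,0],0],[[1.86,2.3,0],[0,0,0],0],[[1.86,2.3,0],[0,0,0],0],[[1.86,2.3,0],[0,0,0],0],[[1.86,2.3,0],[0,0,0],0]]'
python3 - <<'E'
from h import *
s=r.sense();M=R.from_rotvec(s["orientation"]).as_matrix();print(s["position"],M[:,1],M[:,2],s["joint_pos"],s["force"],s["moment"])
print(r.get_calibration("wrist"))
cv2.imwrite("pics/w2.png",r.grab_frame("wrist"))
E
```

```text
clock: 2.6
position: [0.5073, -0.0507, 0.2996]
orientation: [2.413, 2.011, 0.0]
force: [-0.3, 0.4, 1.0]
grip_width: 0.0882
[ 0.50729079 -0.05067676  0.29956683] [ 9.83621594e-01 -1.80245568e-01  3.09145548e-04] [ 2.82599284e-04 -1.72957220e-04 -9.99999945e-01] [-3.29680992e-01  2.50100383e-01  1.46589577e+00 -7.29244875e-05
  1.42527313e+00 -1.48434299e-01] [-0.29160814  0.3943142   0.97306402] [-0.08801136 -0.13833501  0.02213222]
{'K': array([[371.64829954,   0.        , 321.88027273],
       [  0.        , 371.64829954, 240.72782218],
       [  0.        ,   0.        ,   1.        ]]), 'xyz': array([0.51931298, 0.01794972, 0.42784269]), 'attitude': array([-0.27447276,  0.02401631, -0.17963045])}
```

View pics/w2.png

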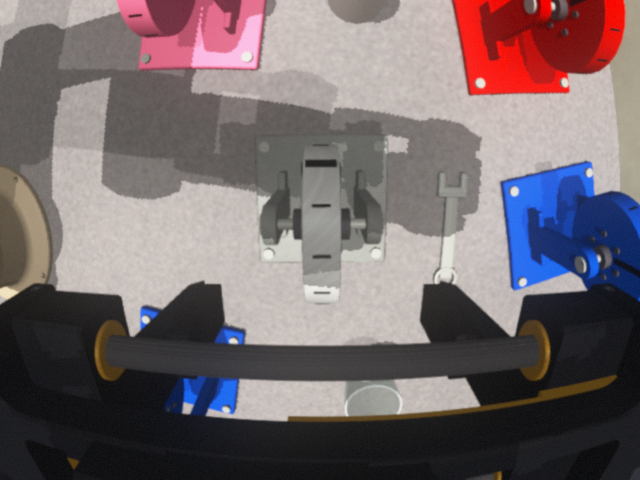

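```bash
cat >> h.py <<'E'
yaw=-0.18; e=np.array([np.cos(yaw),np.sin(yaw),0]);yy=np.array([-e[1],e[0],0]);A=np.array([.5065,-.0503,.13])
def rimang(n,u,v,cal=None):
    o,d=ray(n,u,v,cal); o=o-A; oy,oz,dy,dz=o@yy,o[2],d@yy,d[2]
    a,b,c=dy*dy+dz*dz,oy*dy+oz*dz,oy*oy+oz*oz-.065**2
    D=b*b-a*c
    if D<0: return None
    t=(-b-np.sqrt(D))/a
    return np.degrees(np.arctan2(-(oy+t*dy),oz+t*dz)),(o+t*d)@e
E
python3 - <<'E'
from h import *
for p in [(320,163),(321,205),(321,257),(321,293)]: print(rimang("wrist",*p))
C=np.array([onz("wrist",u,v,.012) for u,v in [(259,137),(385,136),(387,261),(259,261)]]);print(C,C.mean(0))
for u in (303,341): print(onz("wrist",u,205,.19))
E
```

```text
(np.float64(-53.80121880448879), np.float64(-0.0007030596121566718))
(np.float64(-24.018762714026213), np.float64(2.847122056217837e-06))
(np.float64(6.543447799405584), np.float64(-2.3604237905471195e-05))
(np.float64(36.74450538622111), np.float64(-7.953243490255904e-05))
[[ 0.45123615  0.03332277  0.012     ]
 [ 0.58957969  0.00924699  0.012     ]
 [ 0.57062029 -0.13615117  0.012     ]
 [ 0.42029366 -0.10867338  0.012     ]] [ 0.50793245 -0.0505637   0.012     ]
[ 0.49975928 -0.02203896  0.19      ]
[ 0.52404842 -0.02647212  0.19      ]
```

```bash
python3 -m jog '[[[0,0,-1.0],[0,0,0],0.3],[[0,0,-2.0],[0,0,0],0.5],[[0,0,-2.9],[0,0,0],0.55],[[0,0,-2.9],[0,0,0],0.55],[[0,0,-2.9],[0,0,0],0.7],[[0,0,-2.9],[0,0,0],1],[[0,0,-2.9],[0,0,0],1],[[0,0,-2.9],[0,0,0],1]]' 30
python3 - <<'E'
from h import *
s=r.sense();print(s["position"],s["grip_width"],s["force"],s["moment"])
E
```

```text
clock: 3.45
position: [0.5073, -0.0499, 0.1844]
orientation: [-2.412, -2.013, 0.001]
force: [-24.4, 4.0, 17.1]
grip_width: 0.0265
[ 0.5073143  -0.04993851  0.18442448] 0.02651306736469017 [-24.40307292   4.04235788  17.07003986] [0.62221846 4.06170172 0.07733642]
```

Run:
```python
from h import *
cv2.imwrite("pics/w3.png",r.grab_frame("wrist"))
s=r.sense();print(s["position"],s["grip_width"],s["force"],s["moment"])
cv2.imwrite("pics/s3.png",cv2.resize(r.grab_frame("scene")[150:350,150:400],(750,600)))
s=r.sense();print(s["position"],s["grip_width"],s["force"],s["moment"])
```

```text
[ 0.50703055 -0.04989118  0.18442451] 0.025421007642013584 [-9.47788717  1.92986556  7.12776744] [0.15872656 1.4068988  0.11419661]
[ 0.50703183 -0.04986688  0.1844336 ] 0.025766900194545934 [-7.17506313  0.00988995  8.28780132] [0.11235966 1.12111862 0.10351346]
```

View pics/w3.png

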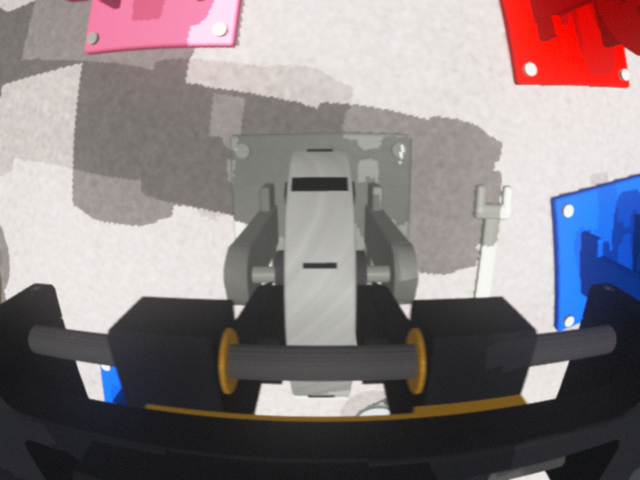

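View pics/s3.png

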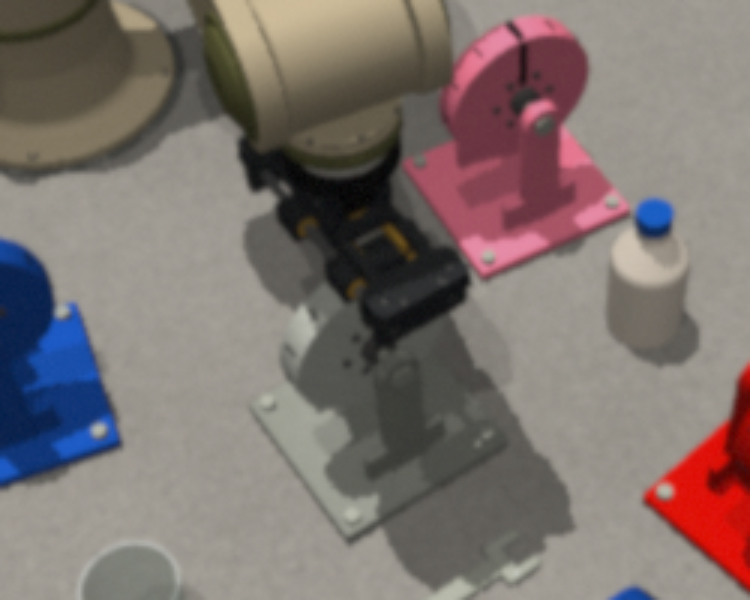

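```bash
python3 -m jog '[[[-0.02,-0.117,-0.005],[0.61,-0.112,0],1],[[-0.042,-0.232,-0.021],[1.23,-0.224,0],1],[[-0.063,-0.347,-0.046],[1.84,-0.336,0],1],[[-0.083,-0.458,-0.082],[2.46,-0.448,0],1],[[-0.103,-0.566,-0.127],[3.07,-0.56,0],1],[[-0.122,-0.669,-0.182],[3.69,-0.672,0],1],[[-0.14,-0.768,-0.246],[4.3,-0.784,0],1],[[-0.156,-0.86,-0.318],[4.92,-0.896,0],1]]' 30
cat > look.py <<'E'
from h import *
import sys
s=r.sense();M=R.from_rotvec(s["orientation"]).as_matrix();p=s["position"]-A
print(s["clock"],"tcp yy,z",p@yy,p[2],"R",np.hypot(p@yy,p[2]),"ang",np.degrees(np.arctan2(-(p@yy),p[2])),"tool ang",np.degrees(np.arctan2(M[:,2]@yy,-M[:,2][2])),"off e",p@e)
print("w",s["grip_width"],"F",s["force"]@e,s["force"]@yy,s["force"][2],"jp",s["joint_pos"])
if len(sys.argv)>1:
    cal=r.get_calibration("wrist")
    im=r.grab_frame("wrist")
    cv2.imwrite(f"pics/{sys.argv[1]}.png",im)
    # overlay pred of ticks: extract intensity along rim
    A2=np.arange(-150,150,.5)
    pts=np.array([A+.065*(-np.sin(np.radians(a))*yy+np.cos(np.radians(a))*np.array([0,0,1])) for a in A2])
    g=cv2.cvtColor(im,cv2.COLOR_BGR2GRAY)
    out=[]
    for off in (-.0095,-.008,0,.008,.0095):
        q=proj("wrist",pts+off*e,cal); out.append([g[int(round(v)),int(round(u))] if 0<=u<639 and 0<=v<479 else 255 for u,v in q])
    out=np.array(out,float)
    # visible only: normal facing camera
    nrm=(pts-A)/.065; vis=np.einsum('ij,ij->i',nrm,np.array(cal["xyz"])-pts)>0.01
    ce=out[2]; ed=out[[0,1,3,4]].max(0)
    def runs(m):
        m=np.r_[0,m.astype(int),0];d=np.diff(m);return [(A2[a],A2[b-1]) for a,b in zip(np.where(d==1)[0],np.where(d==-1)[0]) if b-a>1]
    print("dark centre",runs((ce<60)&vis)); print("dark full width",runs((ce<60)&(ed<60)&vis)); print("visible",A2[vis].min(),A2[vis].max())
E
python3 look.py w4
```

```text
clock: 4.35
position: [0.501, -0.0842, 0.1721]
orientation: [-1.991, -1.665, -0.731]
force: [-4.7, 4.5, 3.2]
grip_width: 0.0259
4.35 tcp yy,z -0.0343233295144871 0.042140297467122806 R 0.05434975270944347 ang 39.162862695523955 tool ang 40.28817964839379 off e 0.0006200851934327427
w 0.02589371559180533 F -5.410033028543724 3.605334302006407 3.2106866698647814 jp [-0.67548074  0.47006053  1.66123104  0.61199297  1.4258038  -0.71997855]
dark centre [(np.float64(75.0), np.float64(77.5))]
dark full width []
visible -48.0 86.5
```

View pics/w4.png

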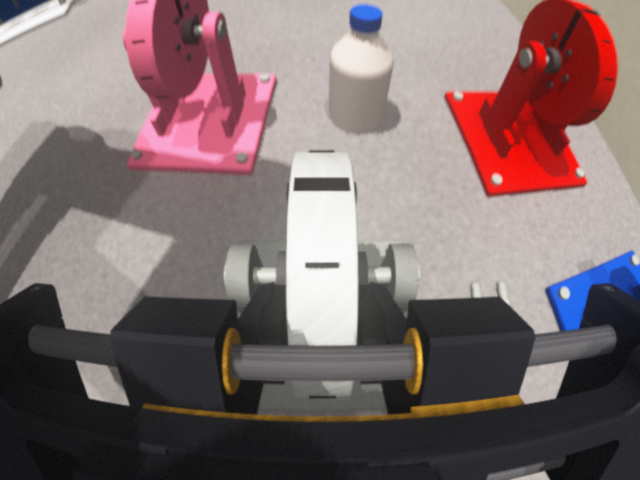

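```bash
python3 -m jog '[[[0,0,0],[0,0,0],0.6],[[0,0,0],[0,0,0],0.6],[[0,0,0],[0,0,0],0.6],[[0,0,0],[0,0,0],0.6],[[0,0,0],[0,0,0],0.6],[[0,0,0],[0,0,0],0.6],[[0,0,0],[0,0,0],0.6],[[0,0,0],[0,0,0],0.6]]'
python3 look.py w5
python3 -m jog '[[[0,0,0],[0,0,0],0.6],[[0,0,0],[0,0,0],0.6],[[0,0,0],[0,0,0],0.6],[[0,0,0],[0,0,0],0.6],[[0,0,0],[0,0,0],0.6],[[0,0,0],[0,0,0],0.6],[[0,0,0],[0,0,0],0.6],[[0,0,0],[0,0,0],0.6]]'
sed -i 's/<60/<80/g' look.py
python3 look.py w6
```

```text
clock: 5.2
position: [0.5013, -0.0843, 0.1706]
orientation: [-1.996, -1.666, -0.727]
force: [-0.9, 0.2, 0.7]
grip_width: 0.0355
5.2 tcp yy,z -0.03441132708301584 0.04057632732856023 R 0.05320317444559829 ang 40.30008135389459 tool ang 40.00735100774834 off e 0.0009977636878690428
w 0.035467057478533986 F -0.8687747446365215 0.01755675898987239 0.6790625526520305 jp [-0.67397763  0.47119569  1.66202288  0.60961193  1.41965757 -0.71760837]
dark centre [(np.float64(65.5), np.float64(67.0))]
dark full width []
visible -48.0 86.5
clock: 6.05
position: [0.5013, -0.0844, 0.1706]
orientation: [-1.996, -1.666, -0.727]
force: [-0.0, -0.6, 0.4]
grip_width: 0.0353
6.05 tcp yy,z -0.034447862690335375 0.040589756719635606 R 0.05323705095599684 ang 40.32072201040388 tool ang 40.00826661304626 off e 0.0010142062183983035
w 0.03529703793362339 F 0.07068196078191313 -0.632836652250254 0.3936264638156952 jp [-0.67403864  0.47121222  1.66196088  0.60962168  1.41970363 -0.71760297]
dark centre [(np.float64(-23.5), np.float64(-23.0)), (np.float64(36.0), np.float64(37.0)), (np.float64(66.0), np.float64(68.0)), (np.float64(85.0), np.float64(86.5))]
dark full width []
visible -48.0 86.5
```

View pics/w5.png

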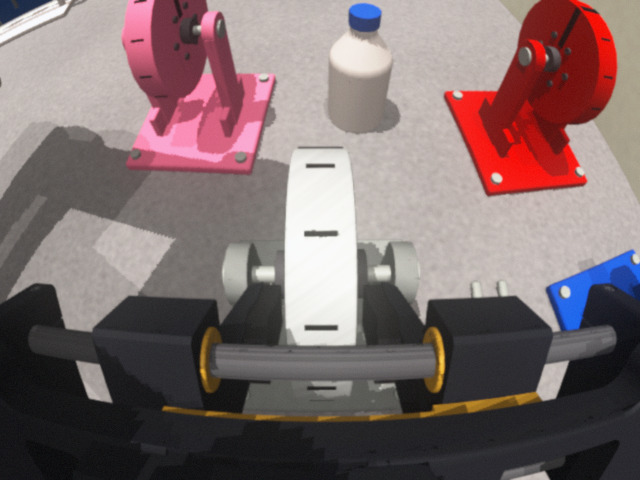

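View pics/w6.png

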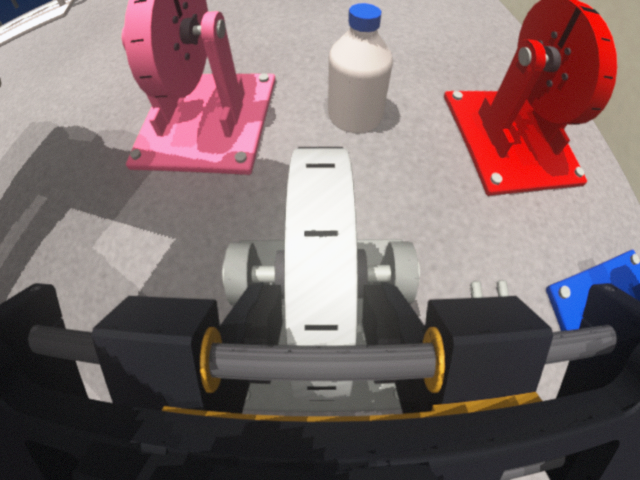

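Run:
```python
from h import *
for v in (165,233,328,388): print(rimang("wrist",320,v))
im=r.grab_frame("scene"); cv2.imwrite("pics/s6.png",cv2.resize(im[215:345,215:345],(600,600),interpolation=2))
im=r.grab_frame("top"); cv2.imwrite("pics/t6.png",cv2.resize(im[220:310,310:400],(600,600),interpolation=2))
```

```text
(np.float64(-23.16943366851321), np.float64(-0.00024058393609376261))
(np.float64(6.61155004803369), np.float64(-0.00012511856503028023))
(np.float64(36.83845512780606), np.float64(-0.00010630441680586595))
(np.float64(66.85675379301686), np.float64(-0.00018766500720575135))
```

View pics/s6.png

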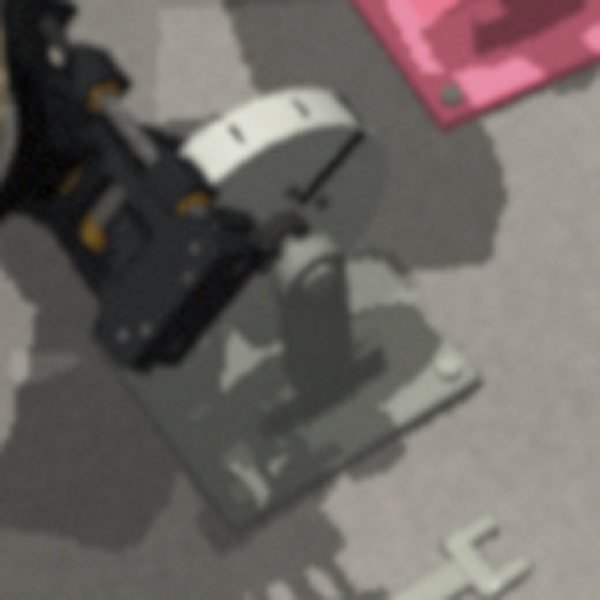

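View pics/t6.png

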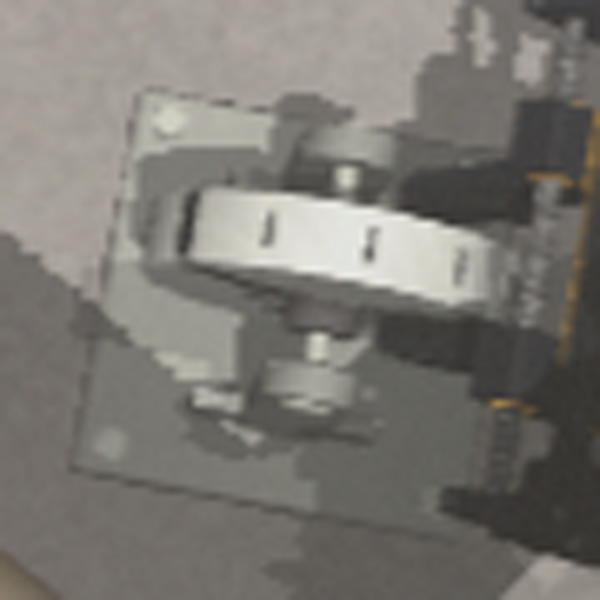

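```bash
python3 -m jog '[[[-0.04,-0.12,-0.12],[0.92,-0.168,0],0.6],[[-0.067,-0.225,-0.258],[1.845,-0.336,0],0.6],[[-0.067,-0.225,-0.258],[1.845,-0.336,0],0.6],[[-0.067,-0.225,-0.258],[1.845,-0.336,0],1],[[-0.067,-0.225,-0.258],[1.845,-0.336,0],1],[[-0.067,-0.225,-0.258],[1.845,-0.336,0],1],[[-0.067,-0.225,-0.258],[1.845,-0.336,0],1],[[-0.067,-0.225,-0.258],[1.845,-0.336,0],1]]'
python3 look.py w7
python3 - <<'E'
from h import *
for (u,v) in [(237,267),(290,284),(272,339),(218,323)]: p=onz("top",u,v,.012)-A; print(p@e,p@yy)
p=np.array([0.57,0.165,.13])-A; print("bottle",p@e,p@yy)
E
```

```text
clock: 7.0
position: [0.4993, -0.0932, 0.1608]
orientation: [-1.814, -1.515, -0.943]
force: [5.3, -0.8, -3.0]
grip_width: 0.0257
7.0 tcp yy,z -0.04353351910588312 0.030766941181722324 R 0.05330827286099083 ang 54.749568427827704 tool ang 54.822219336018755 off e 0.0005841813220004089
w 0.025707243588151484 F 5.361307733333839 0.20839880293092952 -3.0494206993289508 jp [-0.75607623  0.57872331  1.6535552   0.75617151  1.56740099 -0.84947037]
dark centre [(np.float64(74.0), np.float64(75.0)), (np.float64(93.5), np.float64(99.0))]
dark full width [(np.float64(74.0), np.float64(75.0))]
visible -33.0 101.0
-0.05687026896109928 0.2919554507931153
-0.0738251491417737 0.15209585102322565
-0.21593519947033504 0.16910393100547805
-0.20262663973464173 0.30842369507919226
bottle 0.02392900733346577 0.22318992496982237
```

```bash
python3 -m jog '[[[0.013,0.07,0.092],[-0.615,0.112,0],1],[[0.027,0.147,0.177],[-1.23,0.224,0],1],[[0.042,0.231,0.256],[-1.845,0.336,0],1],[[0.059,0.322,0.327],[-2.46,0.448,0],1],[[0.076,0.418,0.389],[-3.075,0.56,0],1],[[0.095,0.52,0.443],[-3.69,0.672,0],1],[[0.114,0.626,0.488],[-4.305,0.784,0],1],[[0.134,0.735,0.523],[-4.92,0.896,0],1]]' 30
python3 look.py w8
```

```text
clock: 7.85
position: [0.5045, -0.0639, 0.1816]
orientation: [-2.276, -1.901, -0.296]
force: [6.1, -1.6, -15.3]
grip_width: 0.0255
7.85 tcp yy,z -0.01371416377433598 0.051633007755632176 R 0.05342327000402055 ang 14.874796886389502 tool ang 14.658019744237755 off e 0.00042919477097041385
w 0.02550921657417646 F 6.287639811578128 -0.45287609606582263 -15.305200482672728 jp [-0.47195882  0.35667525  1.66285727  0.26342267  1.20595079 -0.39767657]
dark centre [(np.float64(-34.5), np.float64(-33.5)), (np.float64(-4.5), np.float64(-4.0)), (np.float64(18.0), np.float64(34.5)), (np.float64(52.5), np.float64(54.5))]
dark full width [(np.float64(18.0), np.float64(34.5))]
visible -73.5 61.0
```

View pics/w8.png

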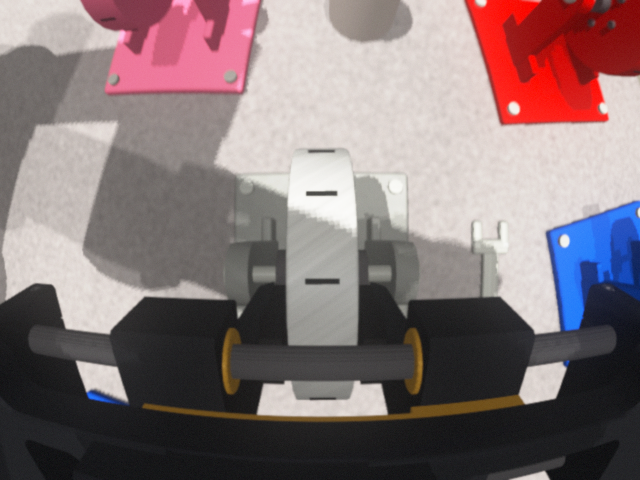

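```bash
python3 -m jog '[[[0.02,0.112,0.025],[-0.615,0.112,0],1],[[0.041,0.225,0.04],[-1.23,0.224,0],1],[[0.062,0.339,0.045],[-1.845,0.336,0],1],[[0.083,0.454,0.04],[-2.46,0.448,0],1],[[0.103,0.567,0.025],[-3.075,0.56,0],1],[[0.123,0.679,0],[-3.69,0.672,0],1],[[0.143,0.788,-0.035],[-4.305,0.784,0],1],[[0.163,0.893,-0.08],[-4.92,0.896,0],1]]' 30
python3 look.py w9
```

```text
clock: 8.7
position: [0.5108, -0.0279, 0.1784]
orientation: [2.162, 1.806, -0.481]
force: [1.9, -7.3, -13.5]
grip_width: 0.0258
8.7 tcp yy,z 0.022844824437026318 0.048431436286766466 R 0.0535489497969631 ang -25.252976935886295 tool ang -25.242528422469057 off e 0.0002466288439244416
w 0.025794581549452484 F 3.1963724688866315 -6.887315497607931 -13.4940851162056 jp [-0.09003401  0.4271207   1.60987432 -0.4763329   1.18613412  0.28886447]
dark centre [(np.float64(-110.0), np.float64(-103.5)), (np.float64(-75.5), np.float64(-74.0)), (np.float64(-44.5), np.float64(-44.0)), (np.float64(-22.0), np.float64(-13.5)), (np.float64(-11.0), np.float64(-10.5)), (np.float64(-7.5), np.float64(-7.0))]
dark full width [(np.float64(-22.0), np.float64(-13.5))]
visible -113.5 21.0
```

View pics/w9.png

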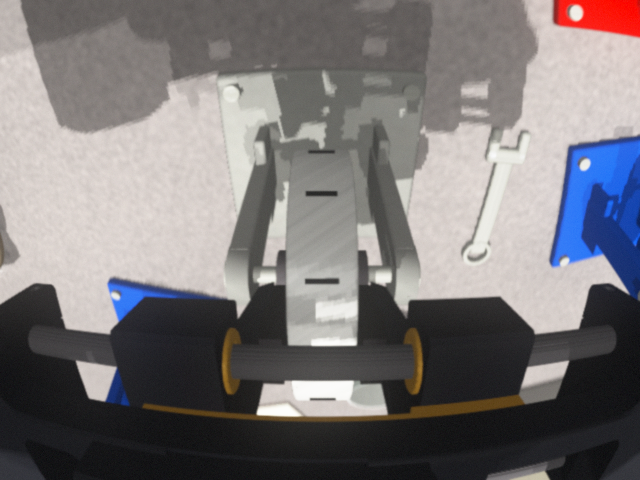

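```bash
python3 -m jog '[[[0,0,0],[0,0,0],0.6],[[0,0,0],[0,0,0],0.6],[[0,0,0],[0,0,0],0.6],[[0,0,0],[0,0,0],0.6],[[0,0,0],[0,0,0],0.6],[[0,0,0],[0,0,0],0.6],[[0,0,0],[0,0,0],0.6],[[0,0,0],[0,0,0],0.6]]'
python3 look.py w10
python3 -m jog '[[[0,0,0],[0,0,0],0.6],[[0,0,0],[0,0,0],0.6],[[0,0,0],[0,0,0],0.6],[[0,0,0],[0,0,0],0.6],[[0,0,0],[0,0,0],0.6],[[0,0,0],[0,0,0],0.6],[[0,0,0],[0,0,0],0.6],[[0,0,0],[0,0,0],0.6]]'
python3 look.py w11
```

```text
clock: 9.55
position: [0.5105, -0.0283, 0.178]
orientation: [2.167, 1.808, -0.481]
force: [-0.7, -0.4, -0.6]
grip_width: 0.0353
9.55 tcp yy,z 0.02235990505639783 0.04799680063964523 R 0.05294958192255133 ang -24.979041821946936 tool ang -25.00144871639895 off e 2.182759333278704e-05
w 0.035327817267723945 F -0.5815899956041872 -0.46295137598782765 -0.5653955076733396 jp [-0.09274299  0.42736097  1.60956714 -0.47129267  1.18710977  0.28490818]
dark centre [(np.float64(-88.5), np.float64(-86.5)), (np.float64(-57.5), np.float64(-56.5)), (np.float64(-27.5), np.float64(-27.0)), (np.float64(-22.0), np.float64(-14.0)), (np.float64(-7.5), np.float64(-7.0)), (np.float64(2.0), np.float64(2.5))]
dark full width [(np.float64(-22.0), np.float64(-14.5))]
visible -113.0 21.0
clock: 10.4
position: [0.5105, -0.0283, 0.178]
orientation: [2.167, 1.808, -0.481]
force: [-0.1, 0.1, -1.1]
grip_width: 0.0353
10.4 tcp yy,z 0.02239977666688512 0.04798322107446765 R 0.05295412636808927 ang -25.02435182597828 tool ang -25.003480952306585 off e 2.7814601259622346e-06
w 0.03528988356872732 F -0.12952292756041228 0.07083727982115182 -1.0829267377241987 jp [-0.09264984  0.42738268  1.60958421 -0.47131875  1.18714135  0.28491214]
dark centre [(np.float64(-88.5), np.float64(-86.5)), (np.float64(-57.5), np.float64(-56.5)), (np.float64(-27.5), np.float64(-27.0)), (np.float64(-22.0), np.float64(-17.5)), (np.float64(-16.5), np.float64(-16.0)), (np.float64(2.0), np.float64(2.5))]
dark full width [(np.float64(-22.0), np.float64(-17.5)), (np.float64(-16.5), np.float64(-16.0))]
visible -113.0 21.0
```

View pics/w11.png

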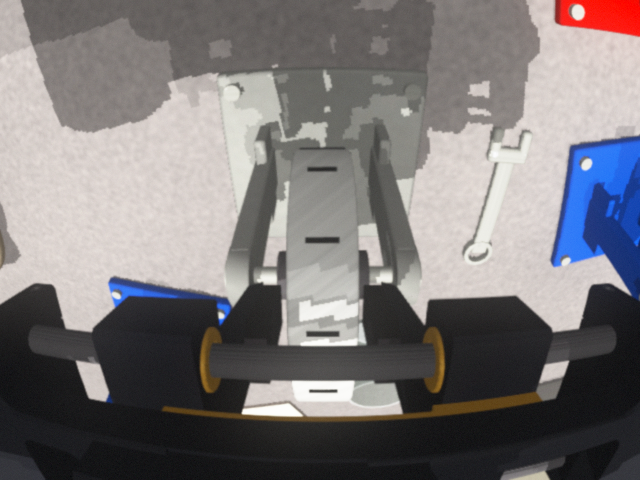

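Run:
```python
import numpy as np
def stop(th,M,I=.0025):
    w=0;dt=1e-4
    for i in range(60000):
        t=-M*np.sin(th)
        if w==0 and abs(t)<=.077: break
        w2=w+dt*(t-.025*w-(.077*np.sign(w) if w else np.sign(t)*.077))/I
        if w*w2<0: w2=0
        w=w2; th+=w*dt
    return np.degrees(th)
for M in (.13,.145,.16):
    print(M,np.degrees(np.arcsin(.077/M)),[stop(np.radians(d),M) for d in (72,49)])
```

```text
0.13 36.32094063114836 [np.float64(35.84973615019888), np.float64(36.08577893740246)]
0.145 32.07537733793777 [np.float64(30.993482952852347), np.float64(31.483092023857196)]
0.16 28.767073349324946 [np.float64(26.95257554644261), np.float64(27.720474171029203)]
```

```bash
python3 -m jog '[[[0,0,0],[0,0,0],1],[[0,0,0],[0,0,0],1],[[0,0,0],[0,0,0],1],[[0,0,0],[0,0,0],1],[[0,0,0],[0,0,0],1],[[0,0,0],[0,0,0],1],[[0,0,0],[0,0,0],1],[[0,0,0],[0,0,0],1]]' 30
python3 -m jog '[[[-0.015,-0.084,0.036],[0.492,-0.09,0],1],[[-0.031,-0.17,0.066],[0.984,-0.18,0],1],[[-0.047,-0.258,0.09],[1.476,-0.27,0],1],[[-0.063,-0.347,0.108],[1.968,-0.36,0],1],[[-0.079,-0.437,0.119],[2.46,-0.45,0],1],[[-0.096,-0.527,0.124],[2.952,-0.54,0],1],[[-0.112,-0.618,0.122],[3.444,-0.63,0],1],[[-0.13,-0.713,0.113],[3.96,-0.72,0],1]]'
python3 -m jog '[[[0,0,0],[0,0,0],1],[[0,0,0],[0,0,0],1],[[0,0,0],[0,0,0],1],[[0,0,0],[0,0,0],1],[[0,0,0],[0,0,0],1],[[0,0,0],[0,0,0],1],[[0,0,0],[0,0,0],1],[[0,0,0],[0,0,0],1]]'
python3 look.py w12
python3 - <<'E'
from h import *
im=r.grab_frame("scene"); cv2.imwrite("pics/s12.png",cv2.resize(im[215:345,215:345],(600,600),interpolation=2))
s=r.sense();print(s["force"],s["moment"],s["qd"])
E
```

```text
clock: 11.25
position: [0.5108, -0.0283, 0.178]
orientation: [2.167, 1.808, -0.48]
force: [4.8, -1.4, -2.0]
grip_width: 0.0256
clock: 12.05
position: [0.5057, -0.0568, 0.1825]
orientation: [-2.347, -1.958, -0.153]
force: [6.3, -0.2, -9.0]
grip_width: 0.0258
clock: 12.85
position: [0.5057, -0.0569, 0.1825]
orientation: [-2.348, -1.959, -0.149]
force: [6.5, -1.8, -3.8]
grip_width: 0.0261
12.85 tcp yy,z -0.006614519268912389 0.052484745344250044 R 0.05289990887524845 ang 7.182972576737513 tool ang 7.1963178032202695 off e 0.000393838125290364
w 0.026067934464885464 F 6.6890847049384 -0.5993200399507276 -3.8499882654617363 jp [-0.40005799  0.3480038   1.65625773  0.13354129  1.16722535 -0.27431038]
dark centre [(np.float64(-55.0), np.float64(-54.0)), (np.float64(-25.0), np.float64(-24.0)), (np.float64(4.5), np.float64(6.0)), (np.float64(10.5), np.float64(26.0)), (np.float64(34.0), np.float64(36.0))]
dark full width [(np.float64(10.5), np.float64(26.0))]
visible -81.0 53.0
[ 5.77357758 -1.85332171 -4.5819847 ] [-0.43492038 -0.90071689 -0.03057194] [-0.00088559  0.00121611  0.00049613 -0.00102087  0.00236966  0.00062247]
```

View pics/w12.png

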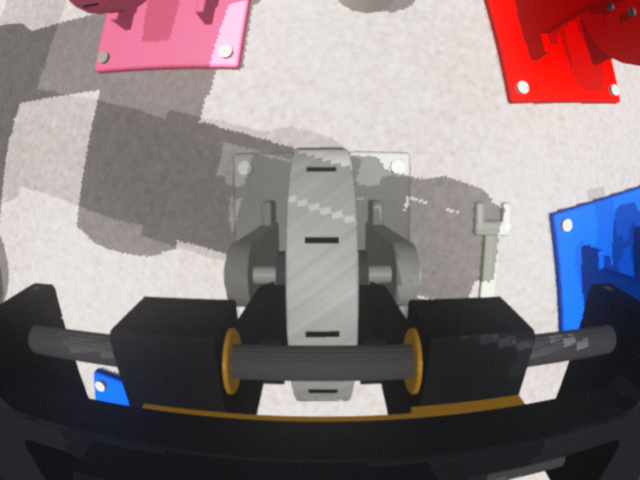

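View pics/s12.png

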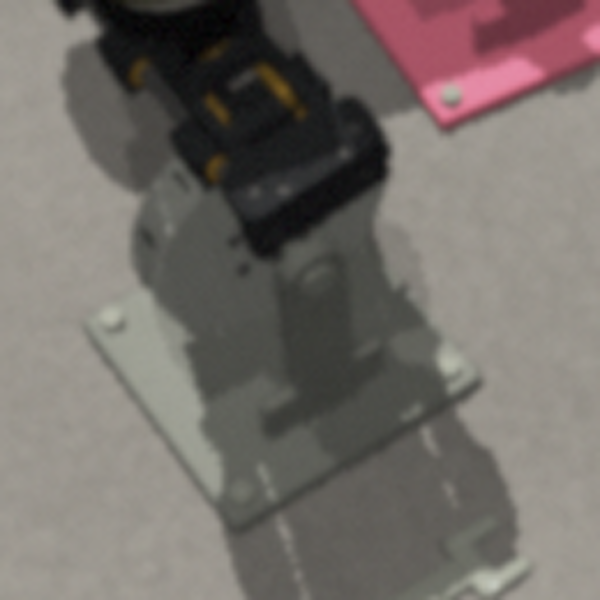

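Run:
```python
from h import *
im=r.grab_frame("scene")
z=np.array([0,0,1])
for ph in (-55,-85,-115):
    d=-np.sin(np.radians(ph))*yy+np.cos(np.radians(ph))*z
    print(ph,[np.round((proj("scene",A+.013*e+k*d)-[255,215])*10) for k in (.03,.045,.06,.065)])
c=im[215:275,255:315]; c=cv2.resize(c,(600,600),interpolation=2); c=np.clip(c.astype(float)*2-60,0,255).astype(np.uint8)
cv2.imwrite("pics/s13.png",c)
```

```text
-55 [array([281., 391.]), array([326., 340.]), array([371., 290.]), array([387., 273.])]
-85 [array([305., 419.]), array([361., 384.]), array([418., 349.]), array([436., 337.])]
-115 [array([298., 466.]), array([351., 454.]), array([403., 442.]), array([420., 438.])]
```

View pics/s13.png

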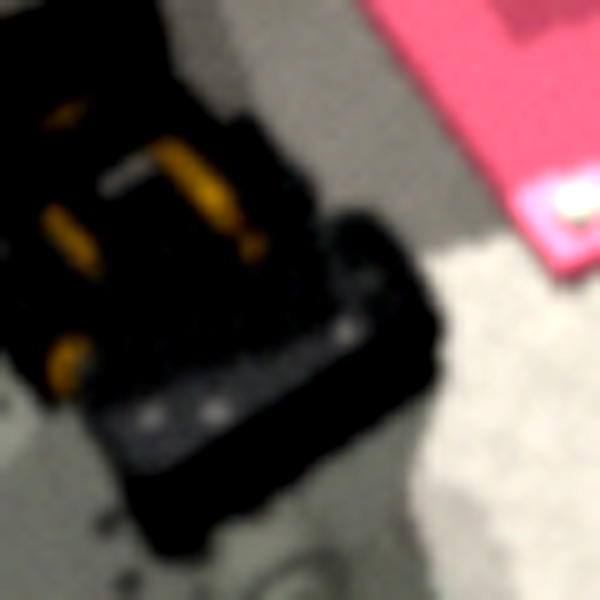

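Run:
```python
from plant import r
s=r.sense();print(s["clock"],s["grip_width"],s["force"])
r.finish_job()
```

```text
13.0 0.02554421373572885 [ 6.44010653 -1.66778781 -3.87357544]
the job is handed in; nothing more can be done
```

I found the drum's heavy side, turned it straight down and handed the job in at 13.0 s with the fingers still gripping. The grip is set at 30 N, with the fingers at rest on the drum at 26 mm. I got no verdict, so the result rests on my own checks.

**How I found it:** I pinched the drum at the top, turned it and let it settle from both sides.
- **First side:** it stopped with the index at about -53.2°.
- **Other side:** it stopped with the index at about -117.2°.
- **Bottom:** the midpoint is about -85.2°. The half-gap of 32° fits the stated 25–42° sticking range, and a quick simulation put the error from the uneven release heights below 1°.

**Last checks:**
- The rim ticks in the wrist picture put the index at -84.8°, give or take a multiple of 30°, because the index mark itself is hidden.
- The tick visible at -54.5° is a narrow one, and the scene picture shows no index bar where -115° would put it. That leaves -85° as the only neighbouring reading.
- The arm was at rest, with a wrist force of about 8 N.
- I did not re-measure the bottle, beaker and spanner at the end. The hand was not taken near them, and the spanner still lies in place in the last pictures.

**What disagreed:** the force reading while holding the drum just before the second release (index about -134°) was close to zero along the turning direction. I expected 3 to 4 N, so I relied on where the drum settled and not on that force.

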